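# Open a planting port in the grow channel

## Task

Open the planting port that has the yellow cover: press down the cover's end with the black dot so that its other end tips up out of the channel, then take the cover out by the raised end and lower it into the green tray, where it should be left lying flat. Leave the blue and red covers shut in their ports.

Things in the scene. Friction and masses are not known exactly. Their poses are not given: they have to be found in the camera images.
- yellow_centre (a point): Yellow blanking cover, 110 x 44 x 14 mm, about 80 g, a plain plastic slab flush in one of the channel's ports; point at its centre, half-way up. x runs along its length to the end with the black dot, y across its width, z out of its top. Once tipped it stays at about 35 degrees by itself, its undotted end 30 mm above the deck, to be gripped there across the 44 mm width from above.
- yellow_dot (a point): Black dot, 20 mm across, on top of the yellow cover: the place to press, 37 mm from the cover's middle, 18 mm from its end; axes as the cover's. A few newtons tip the cover about a line across its middle; pressed 15 mm or more below the deck it stays tipped when let go; closed fingers meet the stop at about 20 mm.
- blue_centre (a point): Blue blanking cover, 110 x 44 x 14 mm, about 80 g, otherwise like the yellow one, flush in another port; point at its centre, half-way up, axes as the yellow one's. To be left shut.
- red_centre (a point): Red blanking cover, 110 x 44 x 14 mm, about 80 g, otherwise like the yellow one, flush in another port; point at its centre, half-way up, axes as the yellow one's. To be left shut.
- channel: White grow channel, fixed: a low box 172 x 345 x 54 mm (x, y, z), origin at the centre of its underside; its flat top is the deck. Three ports 116 x 49 mm, 95 mm apart along y, centred at y = -95, 0 and 95 mm, hold one cover each, in any order, dots towards +x. The +x half of a port is a well 46 mm deep, the other half a step 14 mm below the deck that carries the cover.
- tray: Green wash tray, fixed on the bench: open box 250 x 180 x 35 mm (x, y, z), walls and floor 5 mm thick; origin at the centre of its underside.
Things that resemble listed ones, but are neither listed nor needed, are in the scene too. Of the things shaped like the part that bears blue_centre, the blue one is meant.

How it is judged:
On the way:
1. the yellow cover is tipped in its port, its dotted end pressed down into the well and its other end up (angle between yellow_centre's own z axis and vertical above 0.35 rad and z of yellow_dot in the frame of channel below 0.046 m and z of yellow_centre in the frame of channel above 0.03 m and horizontal distance between yellow_centre and channel below 0.14 m), for 0.2 s.
At the end, for the whole second after the job is handed in: The yellow cover lies flat (within 15 degrees, either face up) and at rest on the floor of the green tray; the blue and red covers lie shut in their ports, within 15 mm and 10 degrees of how they were (x of yellow_centre in the frame of tray between -0.1 and 0.1 m and y of yellow_centre in the frame of tray between -0.07 and 0.07 m and z of yellow_centre in the frame of tray below 0.025 m and (angle between yellow_centre's own z axis and vertical below 0.26 rad or angle between yellow_centre's own z axis and vertical above 2.88 rad) and linear speed of yellow_cover below 0.02 m/s and distance of each of blue_centre, red_centre from where it was at the start of the episode below 0.015 m and angle between each of blue_centre, red_centre's own z axis and vertical below 0.17 rad); the robot touches nothing.
It fails at once if the blue or the red cover is tipped by more than 10 degrees or shifted by more than 15 mm (distance of any of blue_centre, red_centre from where it was at the start of the episode above 0.015 m or angle between any of blue_centre, red_centre's own z axis and vertical above 0.17 rad).
It fails at once if the yellow cover is dropped or thrown into the tray (faster than 1.3 m/s there) (linear speed of yellow_cover above 1.3 m/s and horizontal distance between yellow_centre and tray below 0.12 m and z of yellow_centre in the frame of tray below 0.08 m).
It also fails if it takes over 43 s, if anything falls off the work surface, if the arm or the gripper's body presses on something with over 40 N, if the wrist force passes 120 N, or if a joint passes its speed limit or range.

## Robot

A 6-joint arm with a two-finger parallel gripper is mounted at the origin on the work surface. World frame = base frame: x ahead of the robot, y to its left, z up, the work surface at z = 0. Lengths are in m, angles in rad, forces in N, time in s.
With the tool pointing down it reaches from about 0.3 to 0.775 m from the base axis. Payload 14.6 kg.
Tool frame: the origin (TCP) lies at the very end of the fingers, on their centre line; the grasp point (between the pads) lies 19 mm behind it; x points along the fingers, y is the direction in which the jaws open and shut, and the axes are right-handed (so a half turn about x gives the same grasp; the last joint's range is limited). The gripper opens to 94 mm and grips with 3 to 60 N. Pads are 16 mm wide; open, the fingers measure 119 mm over their backs; the gripper's body (75 mm by 177 mm) begins 78 mm behind the grasp point.
Start: joints at [-1.249, 0.3, 1.521, -0, 1.321, -0.067], TCP at [0.208, -0.509, 0.205] pointing down, gripper open.
Joint ranges: [-3.03, 3.03], [-0.79, 2.21], [0.23, 2.52], [-1.04, 4.18], [0, 3.07], [-2.55, 2.55]. Speed limits (rad/s): [2.22, 2.22, 2.57, 3.14, 3.14, 3.14].

## Interface

Orientations are given as [roll, pitch, yaw] about the fixed x, y, z axes, in that order (R = Rz(yaw) Ry(pitch) Rx(roll)).
In Python, from station import ctrl, viewer, hand_in gives the robot as it stands. The module is installed in compiled form; this text tells all that it offers.
- The arm moves only by the tool play_rows, never from a script. Its argument "deltas" is a list that holds one entry, the list of rows, each a list of 7 numbers: the shift along the tool's x, y, z in mm, then the turn, a rotation vector about the tool's x, y, z in rad, then the finger opening in mm, from 0 to 94. In form: [[[dx, dy, dz, ax, ay, az, gripper], ...]]. A call has 1 to 10 rows; each row shifts and turns the commanded pose from where the row before left it, along the tool's axes as they then stand; what a row does not reach is not made up. A row lasts 1/10 s, in which the tool goes at most 50 mm and 8.59 degrees, less where a joint would pass 70% of its speed; a pose out of reach is approached as far as the arm can. A call with a gripper value outside its range is refused whole. The fingers move at their own pace and stop on an object; "grip_force" is the grip in N (left out, the last holds). Time passes only in rows, so rows that do not move let the fingers close. It gives the time, the measured TCP pose, the force and the opening at its end, in the units of the state.
- ctrl.get_obs(): the state, without advancing time (a new reading comes with each control period).
- viewer.camera(name): name is "scene" or "top" or "wrist"; returns a dict with "img" (384x512x3 uint8, red, green, blue), "fx", "fy", "cx", "cy" (pixels), "rvec" (rotation vector, rad) and "tvec" (3), from world to camera coordinates, as OpenCV has them. Camera axes: x right, y down, z forward; pixel columns grow to the right and rows downward; lengths in m; the calibration is good to about 2 mm. A picture is of the moment at which its call begins. There is no depth.
- hand_in(): hands the job in, once; it reports no verdict.
The state is a dict: "time_s": time; "qpos": joint angles; "joint_vel": joint speeds; "tau": joint torques, N m; "ee_pos": TCP position; "eef_rot": TCP orientation; "force": force on the tool from outside, world axes, zero at the start; "moment": the same for the moment, N m; "grip_width": finger opening in m.
Only numpy, scipy, OpenCV 4.12 (cv2) and the standard library are available. Lean on these libraries where they do the work, as an engineer would, in place of code of your own. Each camera call takes 0.05 s, during which the arm holds its last target.

## Working session

There is one attempt and no reset: what is moved stays moved. The work goes in short steps, Python scripts to look and compute and a tool call to move; the robot and the scene stay as the last step left them, time stands still between calls to the robot, and variables do not carry over. Pictures are saved under pics/ and viewed, and the job is handed in when it is done.

Besides the shell and the picture viewer there is one more tool, called after "Call:" in YAML: its name, and indented under it one key for each argument. play_rows: Moves the arm, as the interface text tells. Its arguments: {"type":"object","properties":{"deltas":{"type":"array","items":{"type":"array","items":{"type":"array","items":{"type":"number"}}}},"grip_force":{"type":"number"}},"required":["deltas"]}

```bash
mkdir -p pics; cat > h.py <<'E'
from station import ctrl, viewer, hand_in
import numpy as np, cv2
def shot(n,f):
    c=viewer.camera(n); cv2.imwrite('pics/'+f,cv2.cvtColor(c['img'],cv2.COLOR_RGB2BGR)); 
    np.save('pics/'+f+'.npy',np.array([c['fx'],c['fy'],c['cx'],c['cy'],*np.ravel(c['rvec']),*np.ravel(c['tvec'])]));return c
def ray(f,px,z):
    a=np.load('pics/'+f+'.npy');R=cv2.Rodrigues(a[4:7])[0];C=-R.T@a[7:]
    d=R.T@np.array([(px[0]-a[2])/a[0],(px[1]-a[3])/a[1],1]);return C+d*(z-C[2])/d[2]
def proj(f,P):
    a=np.load('pics/'+f+'.npy');K=np.array([[a[0],0,a[2]],[0,a[1],a[3]],[0,0,1]])
    return cv2.projectPoints(np.array(P,float).reshape(-1,3),a[4:7],a[7:],K,None)[0].reshape(-1,2)
E
python3 - <<'E'
from h import *
shot('scene','s0.png');shot('top','t0.png')
o=ctrl.get_obs();print(o)
E
```

```text
{'time_s': 0.1, 'qpos': array([-1.24859783e+00,  3.00413328e-01,  1.52151110e+00,  7.14375361e-06,
        1.32074496e+00, -6.66327333e-02]), 'joint_vel': array([ 0.00030737, -0.00162192, -0.00044433,  0.00026052, -0.00239057,
       -0.00154294]), 'tau': array([ 1.65874961e-03, -5.32638216e+01, -3.53283799e+01,  7.09431642e-02,
        2.33953045e-02, -3.91968604e-05]), 'ee_pos': array([ 0.2084136 , -0.50871852,  0.20494763]), 'eef_rot': array([-1.6438555 ,  1.56971957,  1.88656661]), 'force': array([-0.18542384, -0.04730029, -0.5375477 ]), 'moment': array([-0.04785797, -0.01119416,  0.03046334]), 'grip_width': 0.09403246052126668}
```

View pics/s0.png

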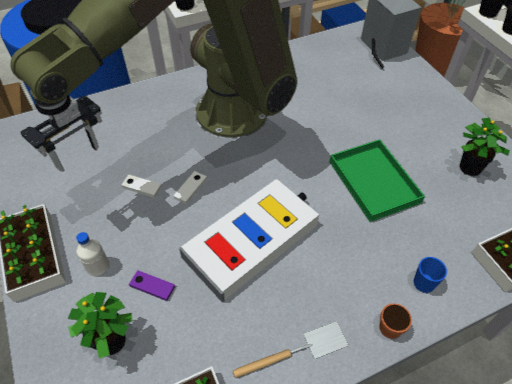

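View pics/t0.png

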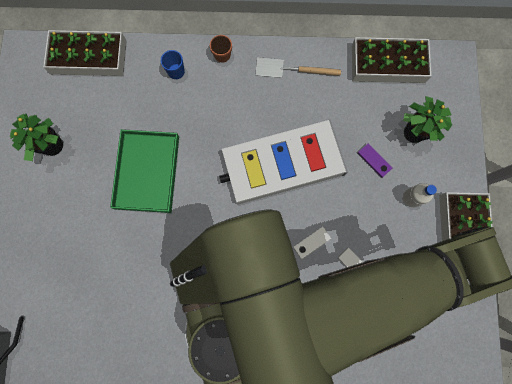

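The top view shows the channel at about (283,160) with yellow at (254,169), blue at (284,160) and red at (314,152). The tray is at about (146,171). Purple and white slabs lie loose on the bench as distractors. Next I'll measure and enlarge.

```bash
python3 - <<'E'
from h import *
im=cv2.imread('pics/t0.png')
cv2.imwrite('pics/t0c.png',cv2.resize(im[110:220,100:360],None,fx=3,fy=3,interpolation=cv2.INTER_CUBIC))
cs=cv2.imread('pics/s0.png')
cv2.imwrite('pics/s0c.png',cv2.resize(cs[130:300,170:430],None,fx=3,fy=3,interpolation=cv2.INTER_CUBIC))
for f in ['t0.png','s0.png']:
    im=cv2.imread('pics/'+f);hsv=cv2.cvtColor(im,cv2.COLOR_BGR2HSV)
    for n,lo,hi,z in [('y',(20,120,100),(35,255,255),.054),('b',(105,150,80),(125,255,255),.054),('r',(0,180,120),(8,255,255),.054),('g',(55,120,50),(75,255,255),.02)]:
        m=cv2.inRange(hsv,lo,hi)
        k,l,s,c=cv2.connectedComponentsWithStats(m)
        for i in np.argsort(-s[1:,4])[:2]+1:
            cn=cv2.findContours((l==i).astype(np.uint8),0,2)[0][0]
            W=np.array([ray(f,p,z)[:2] for p in cn[:,0].astype(float)])
            r=cv2.minAreaRect((W*1000).astype(np.float32))
            print(f,n,s[i,4],c[i].round(1),np.round(r[0]),np.round(r[1]),round(r[2],1))
E
```

```text
t0.png y 492 [253.6 169.4] [476. -63.] [111.  44.] 17.2
t0.png y 10 [ 19.8 119. ] [616. 667.] [ 7. 10.] 1.4
t0.png b 465 [283.4 161.1] [ 505. -153.] [110.  43.] 17.2
t0.png b 282 [170.2  60.8] [826. 208.] [70. 67.] 3.8
t0.png r 416 [313.2 153.2] [ 532. -244.] [109.  42.] 17.4
t0.png g 4634 [144.8 171.3] [471. 275.] [187. 253.] 87.8
t0.png g 545 [ 28.  132.7] [585. 649.] [119. 113.] 89.2
s0.png y 500 [277.  210.7] [480. -59.] [111.  45.] 17.1
s0.png y 21 [102.1 308. ] [ 560. -567.] [ 9. 11.] 76.6
s0.png b 1058 [15.6 29.2] [-739. -590.] [136. 376.] 88.2
s0.png b 835 [429.3 273.8] [819. 206.] [ 68. 109.] 35.5
s0.png r 592 [224.1 250.3] [ 536. -241.] [110.  44.] 17.1
s0.png g 4394 [375.9 179.8] [472. 279.] [198. 268.] 87.7
s0.png g 917 [101.4 320. ] [ 572. -566.] [105. 137.] 65.3
```

View pics/t0c.png

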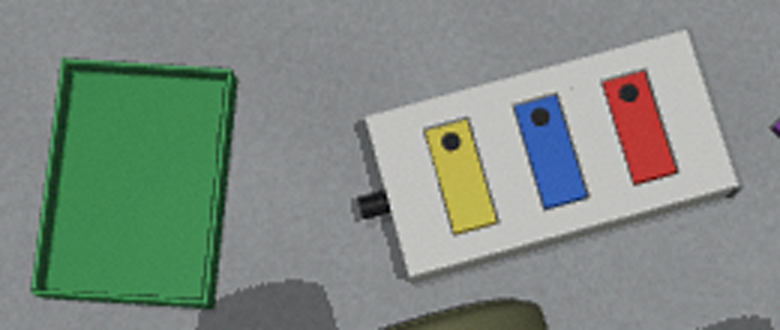

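View pics/s0c.png

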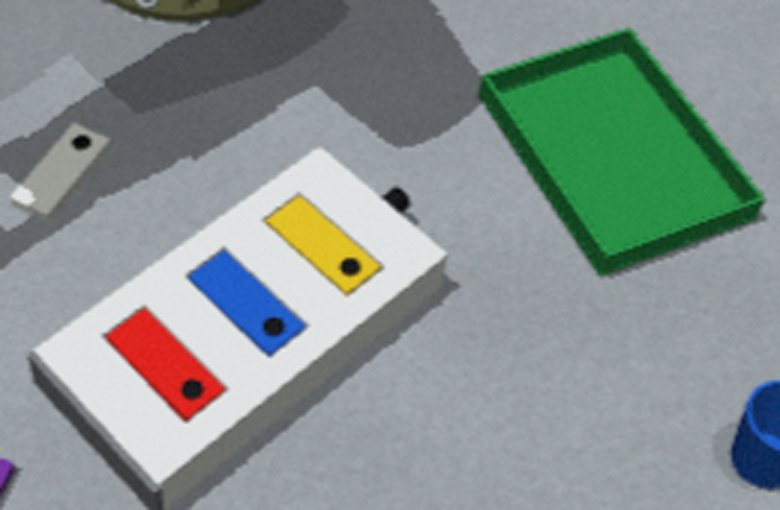

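Of the slabs with dots, yellow (254,169), blue (284,160) and red (314,152) sit in the channel, and the purple (375,160) and white/grey slabs are loose on the bench. The target is the yellow one in the port nearest the tray, and the crops confirm its dot faces +x. At deck height it measures 111x44 mm, and both cameras agree within about 5 mm. Next I'll refine the dot and plan the approach.

```bash
cat >> h.py <<'E'
from scipy.spatial.transform import Rotation as Ro
def plan(target,Rt=None):
    o=ctrl.get_obs();R=Ro.from_euler('xyz',o['eef_rot'])
    print('p',o['ee_pos'].round(4),'t',o['time_s'],'q',o['qpos'].round(2),'F',o['force'].round(1),'w',round(o['grip_width']*1000,1))
    print(' tool axes',R.as_matrix().round(3).tolist())
    print(' shift tool mm',(R.inv().apply(np.array(target)-o['ee_pos'])*1000).round(1))
    if Rt is not None: print(' rotvec',(R.inv()*Rt).as_rotvec().round(3))
def down(yaw): # tool y at angle yaw(deg), x down
    a=np.radians(yaw);y=[np.cos(a),np.sin(a),0];x=[0,0,-1]
    return Ro.from_matrix(np.array([x,y,np.cross(x,y)]).T)
E
python3 - <<'E'
from h import *
for f,z in [('t0.png',.054),('s0.png',.054)]:
    g=cv2.cvtColor(cv2.imread('pics/'+f),cv2.COLOR_BGR2GRAY)
    for P in [(513,-50),(540,-140),(567,-231)]:
        u=proj(f,[[P[0]/1e3,P[1]/1e3,z]])[0];x,y=u.round().astype(int)
        w=g[y-7:y+8,x-7:x+8].astype(float);w=np.clip(60-w,0,None)
        yy,xx=np.mgrid[y-7:y+8,x-7:x+8]
        c=np.array([(w*xx).sum(),(w*yy).sum()])/w.sum()
        print(f,c.round(1),(ray(f,c,z)*1000).round())
    
for y in (107.2,-72.8): plan([.513,-.050,.205],down(y))
E
```

```text
t0.png [250.1 157. ] [512. -52.  54.]
t0.png [279.7 148.7] [ 541. -142.   54.]
t0.png [309.3 140.7] [ 568. -233.   54.]
s0.png [286.2 218.4] [513. -48.  54.]
s0.png [260.8 238.3] [ 542. -138.   54.]
s0.png [233.6 259.2] [ 570. -229.   54.]
p [ 0.2084 -0.5087  0.2049] t 0.1 q [-1.25  0.3   1.52  0.    1.32 -0.07] F [-0.2 -0.  -0.5] w 94.0
 tool axes [[-0.0, 0.379, -0.925], [0.001, -0.925, -0.379], [-1.0, -0.001, -0.0]]
 shift tool mm [ 3.000e-01 -3.090e+02 -4.558e+02]
 rotvec [-3.053e+00 -2.000e-03 -0.000e+00]
p [ 0.2084 -0.5087  0.2049] t 0.1 q [-1.25  0.3   1.52  0.    1.32 -0.07] F [-0.2 -0.  -0.5] w 94.0
 tool axes [[-0.0, 0.379, -0.925], [0.001, -0.925, -0.379], [-1.0, -0.001, -0.0]]
 shift tool mm [ 3.000e-01 -3.090e+02 -4.558e+02]
 rotvec [ 0.089 -0.     0.001]
```

Call:
play_rows:
  deltas:
    - [[0,-20,-29,0,0,0,0],[0,-20,-29,0,0,0,0],[0,-20,-29,0,0,0,0],[0,-20,-29,0,0,0,0],[0,-20,-29,0,0,0,0],[0,-20,-29,0,0,0,0],[0,-20,-29,0,0,0,0],[0,-20,-29,0,0,0,0],[0,-20,-29,0,0,0,0],[0,-20,-29,0,0,0,0]]

```text
time_s: 1.1
ee_pos: [0.4015, -0.2126, 0.2053]
eef_rot: [-0.969, 1.57, 2.561]
force: [0.5, -1.0, 0.3]
grip_width: 0.0175
```

Call:
play_rows:
  deltas:
    - [[0,-20,-29,0,0,0,0],[0,-20,-29,0,0,0,0],[0,-20,-29,0,0,0,0],[0,-20,-29,0,0,0,0],[0,-20,-29,0,0,0,0],[0,-9,-21,0,0,0,0],[0,0,0,0.089,0,0,0],[0,0,0,0,0,0,0],[0,0,0,0,0,0,0]]

```text
time_s: 2.0
ee_pos: [0.5131, -0.0503, 0.2052]
eef_rot: [-0.46, 1.57, 2.983]
force: [-0.1, -0.3, -0.3]
grip_width: 0.0005
```

```bash
python3 - <<'E'
from h import *
plan([.5125,-.050,.205],down(-72.8))
shot('wrist','w1.png')
E
```

```text
p [ 0.5131 -0.0503  0.2052] t 2.0 q [-0.17  0.22  1.62 -0.    1.3   1.1 ] F [-0.1 -0.3 -0.3] w 0.5
 tool axes [[-0.0, 0.297, -0.955], [0.0, -0.955, -0.297], [-1.0, -0.0, 0.0]]
 shift tool mm [ 0.2 -0.5  0.5]
 rotvec [0.002 0.    0.   ]
```

View pics/w1.png

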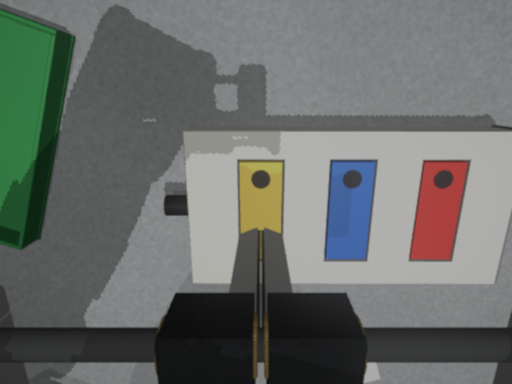

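The wrist view shows the yellow dot at (261,180), with the closed fingers lined up along the yellow cover. I'll check the measurement, then press.

```bash
python3 - <<'E'
from h import *
print(ray('w1.png',(261,179.5),.054), ray('w1.png',(261,210),.054))
E
```

```text
[ 0.5132258  -0.05084215  0.054     ] [ 0.48113306 -0.0608577   0.054     ]
```

Call:
play_rows:
  deltas:
    - [[25,0,0,0,0,0,0],[25,0,0,0,0,0,0],[25,0,0,0,0,0,0],[25,0,0,0,0,0,0],[20,0,0,0,0,0,0],[15,0,0,0,0,0,0],[8,0,0,0,0,0,0],[0,0,0,0,0,0,0]]

```text
time_s: 2.85
ee_pos: [0.5128, -0.0504, 0.0618]
eef_rot: [-0.485, 1.569, 2.957]
force: [0.9, -0.1, -0.1]
grip_width: 0.0006
```

Call:
play_rows:
  deltas:
    - [[4,0,0,0,0,0,0],[4,0,0,0,0,0,0],[4,0,0,0,0,0,0],[4,0,0,0,0,0,0],[4,0,0,0,0,0,0],[3,0,0,0,0,0,0],[2,0,0,0,0,0,0],[0,0,0,0,0,0,0]]

```text
time_s: 3.65
ee_pos: [0.5137, -0.0502, 0.0377]
eef_rot: [2.762, 1.57, -0.08]
force: [-0.2, 1.1, 4.8]
grip_width: 0.0005
```

```bash
python3 - <<'E'
from h import *
c=shot('scene','s2.png');im=cv2.imread('pics/s2.png')
cv2.imwrite('pics/s2c.png',cv2.resize(im[130:300,170:430],None,fx=3,fy=3,interpolation=cv2.INTER_CUBIC))
E
```

```text
(no output)
```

View pics/s2c.png

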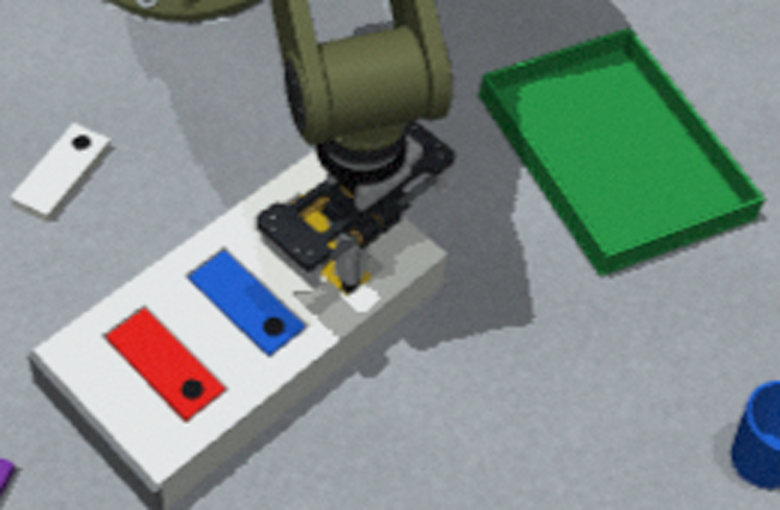

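The cover has tipped: the yellow part near (345,275) in the crop shows below the fingers. The press reads 16.3 mm deep with about 5 N. I'll press a little further, then rise.

Call:
play_rows:
  deltas:
    - [[2,0,0,0,0,0,0],[1,0,0,0,0,0,0],[0,0,0,0,0,0,0],[0,0,0,0,0,0,0]]

```text
time_s: 4.1
ee_pos: [0.5148, -0.0502, 0.0361]
eef_rot: [2.751, 1.567, -0.091]
force: [0.1, 1.5, 16.6]
grip_width: 0.0004
```

Call:
play_rows:
  deltas:
    - [[-8,0,0,0,0,0,0],[-15,0,0,0,0,0,0],[-25,0,0,0,0,0,0],[-25,0,0,0,0,0,0],[-25,0,0,0,0,0,0],[-25,0,0,0,0,0,70],[-25,0,0,0,0,0,70],[0,0,20,0,0,0,70],[0,0,0,0,0,0,70]]

```text
time_s: 5.0
ee_pos: [0.4932, -0.0564, 0.183]
eef_rot: [2.363, 1.57, -0.479]
force: [0.4, 0.0, -0.7]
grip_width: 0.029
```

```bash
python3 - <<'E'
from h import *
plan([.44,-.073,.2],down(-72.8))
shot('scene','s3.png');im=cv2.imread('pics/s3.png')
cv2.imwrite('pics/s3c.png',cv2.resize(im[130:300,170:430],None,fx=3,fy=3,interpolation=cv2.INTER_CUBIC))
shot('wrist','w3.png')
E
```

```text
p [ 0.4932 -0.0564  0.183 ] t 5.0 q [-0.19  0.2   1.7  -0.    1.24  1.08] F [ 0.4  0.  -0.7] w 29.0
 tool axes [[0.0, 0.295, -0.956], [-0.0, -0.956, -0.295], [-1.0, 0.0, -0.0]]
 shift tool mm [-17.    0.2  55.8]
 rotvec [-0.001 -0.    -0.   ]
```

View pics/s3c.png

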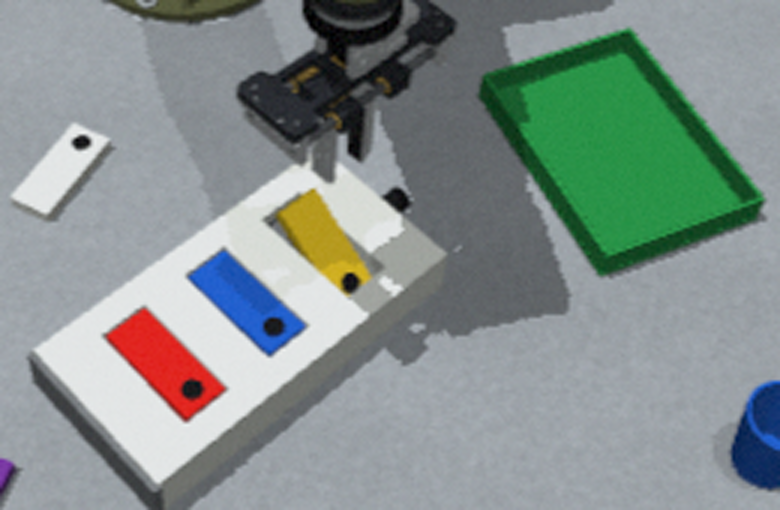

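View pics/w3.png

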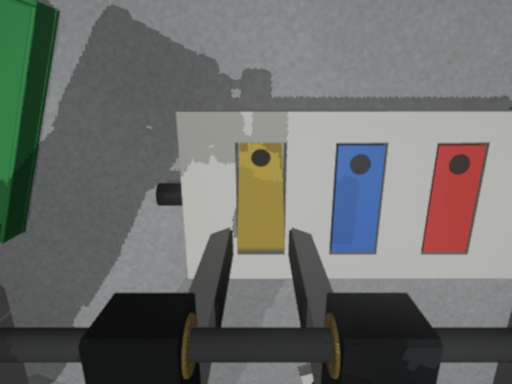

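The yellow cover stays tipped. Its raised end spans (278,213)-(315,189) in the scene crop and sits near row 250 in the wrist view. Blue and red are unmoved.

```bash
python3 - <<'E'
from h import *
for p in [(278,213),(315,189)]:
    q=(p[0]/3+170-.33,p[1]/3+130-.33);print(ray('s3.png',q,.084))
for p in [(238,251),(284,251)]: print(ray('w3.png',p,.084))
# tilted model: pivot at bottom mid edge z=.040
a=np.radians(35);c=np.array([.4785,-.0605]);ex=np.array([np.cos(np.radians(17.2)),np.sin(np.radians(17.2))])
for n,s,h in [('top-end',-55,14),('bot-end',-55,0),('dot',37,14),('mid',0,7)]:
    s,h=s/1e3,h/1e3
    along=s*np.cos(a)-h*np.sin(a)*1; z=.040+(-s)*np.sin(a)+h*np.cos(a)
    # tilt: x axis points down, top normal leans to +x
    along=s*np.cos(a)+h*np.sin(a)
    P=np.r_[c+ex*along,z];print(n,along,P.round(4),proj('s3.png',P),proj('w3.png',P))
E
```

```text
[ 0.45105288 -0.0913323   0.084     ]
[ 0.44034065 -0.04832094  0.084     ]
[ 0.43475634 -0.0524991   0.084     ]
[ 0.44743926 -0.09356107  0.084     ]
top-end -0.0370232923269799 [ 0.4431 -0.0714  0.083 ] [[267.6093914  196.38009383]] [[260.0241747  248.18063918]]
bot-end -0.04505336243589455 [ 0.4355 -0.0738  0.0715] [[265.57670547 197.14069771]] [[260.05117374 250.39476363]]
dot 0.03833869574760734 [ 0.5151 -0.0492  0.0302] [[285.58820396 223.85404255]] [[260.01532668 158.04859297]]
mid 0.0040150350544573225 [ 0.4823 -0.0593  0.0457] [[277.31299964 213.14449863]] [[260.03187415 194.56493698]]
```

Call:
play_rows:
  deltas:
    - [[5,0,20,0,0,0,70],[15,0,20,0,0,0,70],[20,0,6,0,0,0,70],[20,0,0,0,0,0,70],[20,0,0,0,0,0,70],[5,0,0,0,0,0,70],[0,0,0,0,0,0,70]]
  grip_force: 30

```text
time_s: 5.8
ee_pos: [0.4502, -0.0695, 0.0969]
eef_rot: [-0.544, 1.569, 2.898]
force: [-0.5, -0.2, 0.6]
grip_width: 0.0701
```

```bash
python3 - <<'E'
from h import *
plan([.4489,-.0697,.0575],down(-72.8))
E
```

```text
p [ 0.4502 -0.0695  0.0969] t 5.8 q [-0.23  0.22  1.9   0.    1.03  1.04] F [-0.5 -0.2  0.6] w 70.1
 tool axes [[-0.002, 0.295, -0.955], [0.0, -0.955, -0.295], [-1.0, -0.001, 0.001]]
 shift tool mm [39.4 -0.1  1.3]
 rotvec [-0.     0.001  0.001]
```

Call:
play_rows:
  deltas:
    - [[15,0,1,0,0,0,70],[12,0,0,0,0,0,70],[8,0,0,0,0,0,70],[4,0,0,0,0,0,70],[0,0,0,0,0,0,40],[0,0,0,0,0,0,30],[0,0,0,0,0,0,30],[0,0,0,0,0,0,30],[0,0,0,0,0,0,30],[0,0,0,0,0,0,30]]
  grip_force: 30

```text
time_s: 6.8
ee_pos: [0.4495, -0.07, 0.0587]
eef_rot: [2.61, 1.57, -0.232]
force: [0.2, -0.0, 2.0]
grip_width: 0.0433
```

```bash
python3 - <<'E'
from h import *
plan([.4489,-.0697,.0575],down(-72.8))
shot('scene','s4.png');im=cv2.imread('pics/s4.png')
cv2.imwrite('pics/s4c.png',cv2.resize(im[130:300,170:430],None,fx=3,fy=3,interpolation=cv2.INTER_CUBIC))
E
```

```text
p [ 0.4495 -0.07    0.0587] t 6.8 q [-0.24  0.28  1.93  0.    0.93  1.04] F [ 0.2 -0.   2. ] w 43.3
 tool axes [[0.001, 0.295, -0.955], [-0.0, -0.955, -0.295], [-1.0, 0.0, -0.0]]
 shift tool mm [ 1.2 -0.5  0.5]
 rotvec [-0. -0. -0.]
```

View pics/s4c.png

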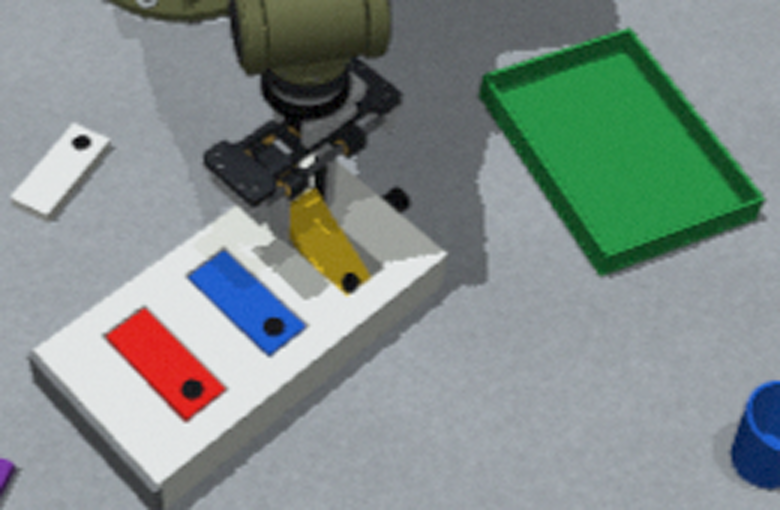

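The cover is gripped at 43.3 mm opening, which matches its 44 mm width. Lifting slowly.

Call:
play_rows:
  deltas:
    - [[-4,0,0,0,0,0,30],[-8,0,0,0,0,0,30],[-10,0,0,0,0,0,30],[-12,0,0,0,0,0,30],[-15,0,0,0,0,0,30],[-15,0,0,0,0,0,30],[-15,0,0,0,0,0,30],[-15,0,0,0,0,0,30],[-15,0,0,0,0,0,30],[-5,0,0,0,0,0,30]]

```text
time_s: 7.85
ee_pos: [0.4498, -0.0701, 0.1746]
eef_rot: [2.608, 1.568, -0.234]
force: [-0.3, -0.1, -1.0]
grip_width: 0.0439
```

```bash
python3 - <<'E'
from h import *
shot('scene','s5.png');im=cv2.imread('pics/s5.png')
cv2.imwrite('pics/s5c.png',cv2.resize(im[100:300,170:430],None,fx=3,fy=3,interpolation=cv2.INTER_CUBIC))
# tray target: cover yaw 87.8? keep long axis along tray x (yaw -2.2): tool y at -92.2
a=np.radians(-2.2);ex=np.array([np.cos(a),np.sin(a)])
# cover centre (471,277): TCP s about -35 from centre
t=np.array([.471,.277])-.035*ex
print(t);plan([*t,.17],down(-92.2))
# scan of collision-free tool shift along fixed axes after rotation
E
```

```text
[0.4360258  0.27834357]
p [ 0.4498 -0.07    0.1744] t 7.9 q [-0.23  0.12  1.82  0.    1.2   1.04] F [ 0.5 -0.3  0.4] w 43.8
 tool axes [[0.003, 0.295, -0.955], [-0.001, -0.955, -0.295], [-1.0, 0.001, -0.002]]
 shift tool mm [   4.1 -336.9  -89.7]
 rotvec [ 0.338 -0.003 -0.001]
```

View pics/s5c.png

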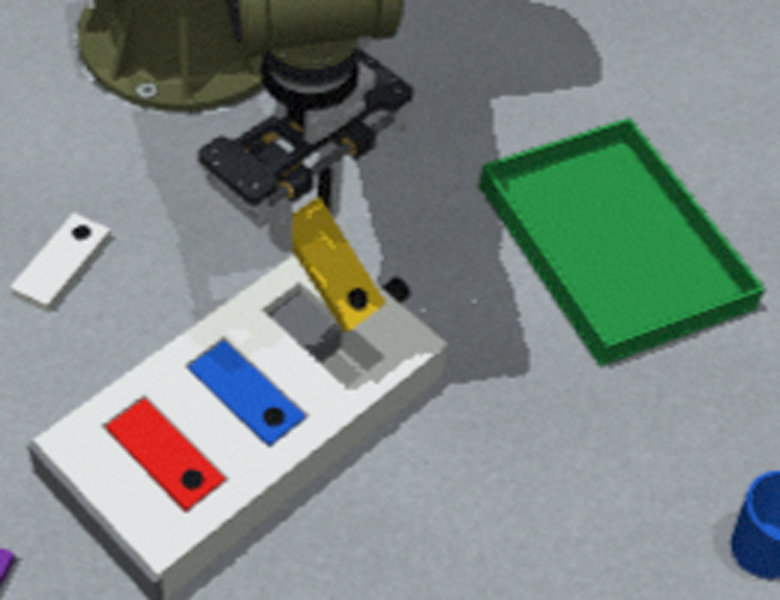

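The cover is out of the port and held at the same tilt. Blue and red are still shut. Now I'll turn it to line up with the tray and carry it across.

Call:
play_rows:
  deltas:
    - [[0,0,0,0.085,0,0,30],[0,0,0,0.085,0,0,30],[0,0,0,0.085,0,0,30],[0,0,0,0.083,0,0,30],[0,-10,1,0,0,0,30],[0,-20,2,0,0,0,30],[0,-30,2,0,0,0,30],[0,-30,2,0,0,0,30],[0,-30,2,0,0,0,30],[0,-30,2,0,0,0,30]]

```text
time_s: 8.9
ee_pos: [0.4435, 0.0821, 0.1723]
eef_rot: [-0.198, 1.57, 2.908]
force: [0.1, -0.5, -0.6]
grip_width: 0.0439
```

Call:
play_rows:
  deltas:
    - [[0,-30,2,0,0,0,30],[0,-30,2,0,0,0,30],[0,-30,2,0,0,0,30],[0,-30,2,0,0,0,30],[0,-30,3,0,0,0,30],[0,-25,3,0,0,0,30],[0,-15,2,0,0,0,30],[0,-7,2,0,0,0,30],[0,0,0,0,0,0,30]]

```text
time_s: 9.8
ee_pos: [0.4332, 0.2782, 0.1723]
eef_rot: [0.621, 1.57, -2.557]
force: [-0.3, 0.0, -0.6]
grip_width: 0.0436
```

```bash
python3 - <<'E'
from h import *
plan([.436,.278,.17],down(-92.2))
shot('scene','s6.png');im=cv2.imread('pics/s6.png')
cv2.imwrite('pics/s6c.png',cv2.resize(im[60:260,250:510],None,fx=3,fy=3,interpolation=cv2.INTER_CUBIC))
E
```

```text
p [0.4332 0.2782 0.1723] t 9.8 q [ 0.5   0.25  1.66 -0.    1.23  2.11] F [-0.3  0.  -0.6] w 43.6
 tool axes [[-0.0, -0.037, -0.999], [-0.0, -0.999, 0.037], [-1.0, 0.0, 0.0]]
 shift tool mm [ 2.3  0.1 -2.8]
 rotvec [ 0.002  0.    -0.   ]
```

View pics/s6c.png

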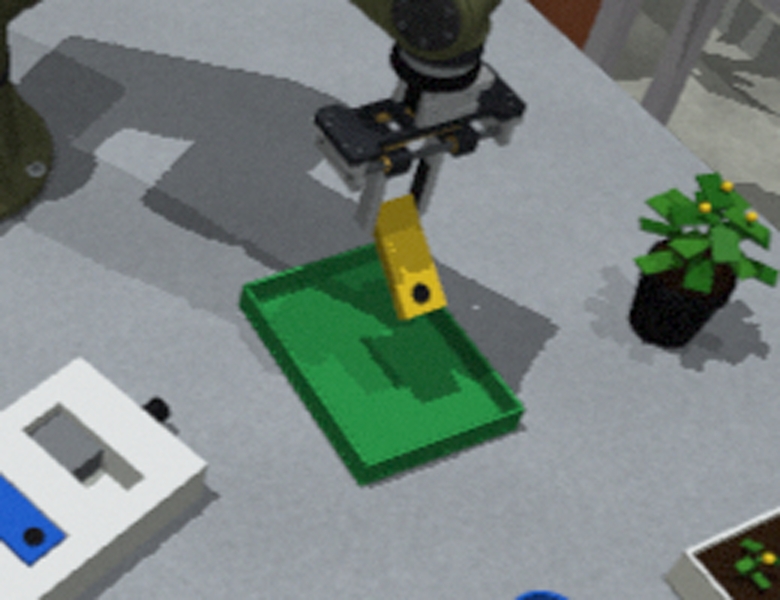

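Call:
play_rows:
  deltas:
    - [[0,0,-3,0,0.12,0,30],[0,0,0,0,0.14,0,30],[0,0,0,0,0.14,0,30],[0,0,0,0,0.14,0,30],[0,0,0,0,0.04,0,30],[0,0,0,0,0,0,30],[0,0,0,0,0,0,30]]

```text
time_s: 10.55
ee_pos: [0.4454, 0.2672, 0.1812]
eef_rot: [-3.125, 1.012, -0.011]
force: [-0.6, 0.1, -0.8]
grip_width: 0.0437
```

```bash
python3 - <<'E'
from h import *
plan([.436,.278,.07])
plan([.436,.278,.016])
shot('scene','s7.png');im=cv2.imread('pics/s7.png')
cv2.imwrite('pics/s7c.png',cv2.resize(im[60:260,250:510],None,fx=3,fy=3,interpolation=cv2.INTER_CUBIC))
E
```

```text
p [0.4454 0.2672 0.1812] t 10.55 q [ 0.64  0.05  1.98 -0.51  0.72  2.55] F [-0.6  0.1 -0.8] w 43.7
 tool axes [[0.53, -0.025, -0.848], [-0.006, -1.0, 0.026], [-0.848, -0.009, -0.53]]
 shift tool mm [89.3 -9.6 67.2]
p [0.4454 0.2672 0.1812] t 10.55 q [ 0.64  0.05  1.98 -0.51  0.72  2.55] F [-0.6  0.1 -0.8] w 43.7
 tool axes [[0.53, -0.025, -0.848], [-0.006, -1.0, 0.026], [-0.848, -0.009, -0.53]]
 shift tool mm [135.1  -9.1  95.8]
```

View pics/s7c.png

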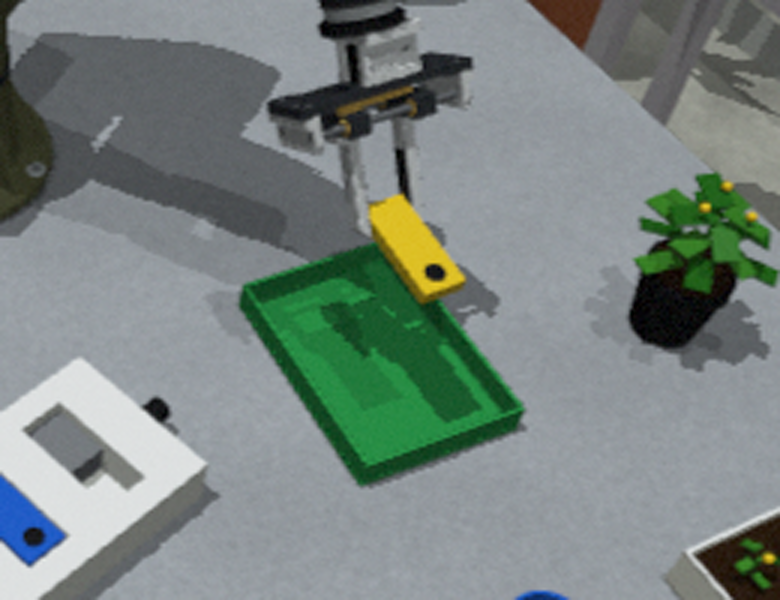

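The cover is now nearly flat, but joint 6 is at its 2.55 limit. I'll yaw back about the vertical to free it before lowering.

Call:
play_rows:
  deltas:
    - [[0,0,0,-0.1,0,-0.062,30],[0,0,0,-0.1,0,-0.062,30],[0,0,0,-0.1,0,-0.062,30],[0,0,0,-0.1,0,-0.062,30],[0,0,0,0,0,0,30],[0,0,0,0,0,0,30]]

```text
time_s: 11.2
ee_pos: [0.4448, 0.2672, 0.1802]
eef_rot: [-3.13, 1.013, 0.416]
force: [-0.2, 0.1, -1.4]
grip_width: 0.0438
```

```bash
python3 - <<'E'
from h import *
o=ctrl.get_obs();R=Ro.from_euler('xyz',o['eef_rot']).as_matrix();print(o['qpos'])
h=R[:2,0]/np.linalg.norm(R[:2,0]);t=np.array([.471,.277])-.035*h;print(h,t)
plan([*t,.07]);plan([*t,.016])
E
```

```text
[ 0.4912718  -0.01724451  2.04865787 -0.07585878  0.55462746  1.71061975]
[0.91477792 0.40395712] [0.43898277 0.2628615 ]
p [0.4448 0.2672 0.1802] t 11.2 q [ 0.49 -0.02  2.05 -0.08  0.55  1.71] F [-0.2  0.1 -1.4] w 43.8
 tool axes [[0.484, 0.395, -0.78], [0.214, -0.919, -0.332], [-0.848, -0.006, -0.53]]
 shift tool mm [89.7  2.4 64.4]
p [0.4448 0.2672 0.1802] t 11.2 q [ 0.49 -0.02  2.05 -0.08  0.55  1.71] F [-0.2  0.1 -1.4] w 43.8
 tool axes [[0.484, 0.395, -0.78], [0.214, -0.919, -0.332], [-0.848, -0.006, -0.53]]
 shift tool mm [135.5   2.7  93. ]
```

Call:
play_rows:
  deltas:
    - [[10,0,8,0,0,0,30],[15,1,11,0,0,0,30],[15,0,11,0,0,0,30],[15,1,11,0,0,0,30],[15,0,11,0,0,0,30],[12,0,8,0,0,0,30],[8,0,4,0,0,0,30],[0,0,0,0,0,0,30]]

```text
time_s: 12.0
ee_pos: [0.4386, 0.2638, 0.0689]
eef_rot: [-3.132, 1.014, 0.419]
force: [-0.0, 1.3, -0.2]
grip_width: 0.0435
```

```bash
python3 - <<'E'
from h import *
plan([.439,.263,.016])
shot('scene','s8.png');im=cv2.imread('pics/s8.png')
cv2.imwrite('pics/s8c.png',cv2.resize(im[60:260,250:510],None,fx=3,fy=3,interpolation=cv2.INTER_CUBIC))
E
```

```text
p [0.4386 0.2638 0.0689] t 12.0 q [ 0.49  0.18  2.16 -0.15  0.25  1.79] F [-0.   1.3 -0.2] w 43.5
 tool axes [[0.483, 0.4, -0.779], [0.215, -0.917, -0.337], [-0.849, -0.005, -0.528]]
 shift tool mm [45.   1.1 27.9]
```

View pics/s8c.png

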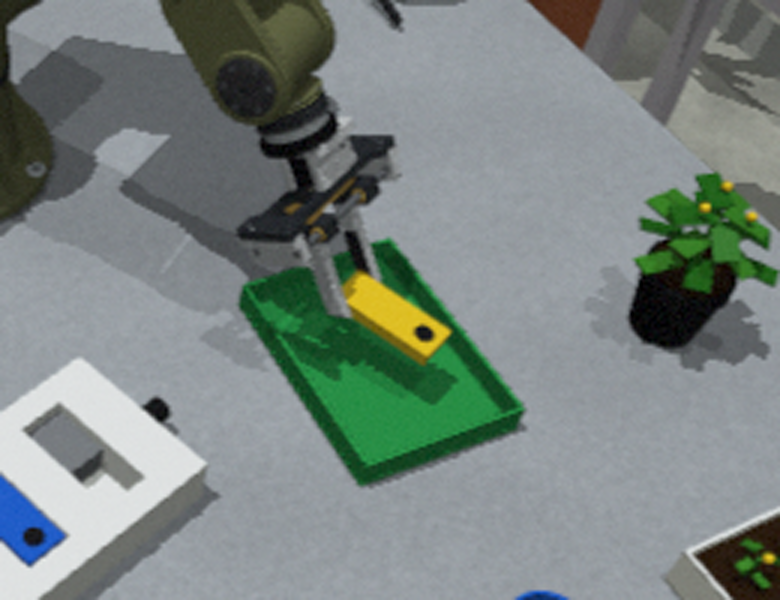

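The cover is level over the tray interior, around (395,315). Joint 5 is getting low, so I'll take a small yaw toward radial and ease the pitch, then lower.

Call:
play_rows:
  deltas:
    - [[0,0,0,-0.085,0,-0.053,30],[0,0,0,0,-0.08,0,30],[0,0,0,0,0,0,30],[0,0,0,0,0,0,30]]

```text
time_s: 12.45
ee_pos: [0.4387, 0.2636, 0.07]
eef_rot: [-3.132, 1.093, 0.474]
force: [-0.8, -1.3, 0.2]
grip_width: 0.0432
```

```bash
python3 - <<'E'
from h import *
plan([.439,.263,.020])
E
```

```text
p [0.4387 0.2636 0.07  ] t 12.45 q [0.47 0.19 2.11 0.01 0.37 1.57] F [-0.8 -1.3  0.2] w 43.2
 tool axes [[0.409, 0.449, -0.794], [0.21, -0.893, -0.397], [-0.888, -0.004, -0.46]]
 shift tool mm [44.4  0.9 23.1]
```

Call:
play_rows:
  deltas:
    - [[10,0,5,0,0,0,30],[10,0,5,0,0,0,30],[10,1,5,0,0,0,30],[8,0,4,0,0,0,30],[6,0,3,0,0,0,30],[4,0,2,0,0,0,30],[0,0,0,0,0,0,30]]

```text
time_s: 13.15
ee_pos: [0.4392, 0.263, 0.0155]
eef_rot: [-3.133, 1.095, 0.475]
force: [-1.1, -0.2, 0.3]
grip_width: 0.044
```

```bash
python3 - <<'E'
from h import *
plan([.439,.263,.016])
shot('scene','s9.png');im=cv2.imread('pics/s9.png')
cv2.imwrite('pics/s9c.png',cv2.resize(im[60:260,250:510],None,fx=3,fy=3,interpolation=cv2.INTER_CUBIC))
E
```

```text
p [0.4392 0.263  0.0155] t 13.15 q [0.47 0.31 2.13 0.02 0.22 1.55] F [-1.1 -0.2  0.3] w 44.0
 tool axes [[0.407, 0.45, -0.795], [0.209, -0.893, -0.398], [-0.889, -0.004, -0.458]]
 shift tool mm [-0.5 -0.1 -0.1]
```

View pics/s9c.png

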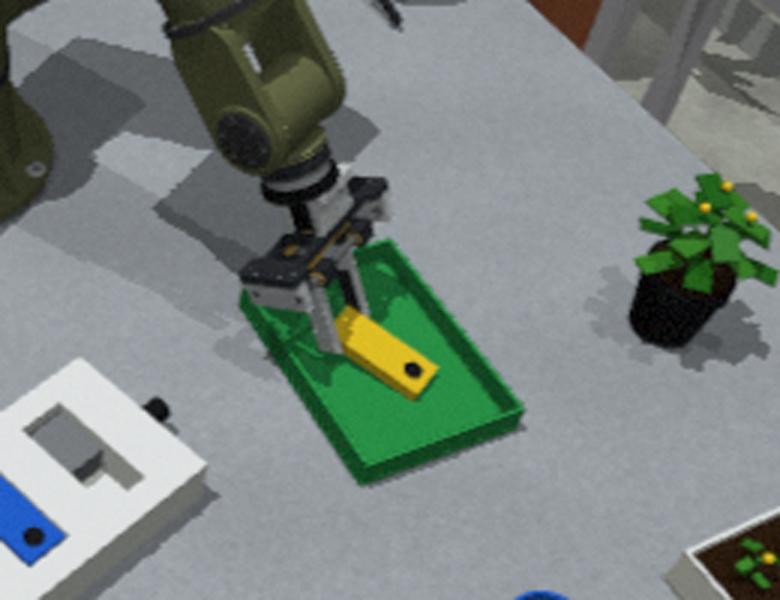

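The cover is a few mm above the tray floor, centred around (390,355). Releasing it, then backing out along the fingers.

Call:
play_rows:
  deltas:
    - [[0,0,0,0,0,0,64],[0,0,0,0,0,0,64],[0,0,0,0,0,0,64],[0,0,0,0,0,0,64],[0,0,0,0,0,0,64]]

```text
time_s: 13.7
ee_pos: [0.4393, 0.263, 0.0158]
eef_rot: [-3.133, 1.095, 0.475]
force: [-0.0, -0.0, 0.1]
grip_width: 0.064
```

Call:
play_rows:
  deltas:
    - [[-6,0,-3,0,0,0,64],[-12,0,-6,0,0,0,64],[-20,0,-10,0,0,0,64],[-25,0,-12,0,0,0,64],[-25,0,-12,0,0,0,64],[-25,0,-12,0,0,0,64],[-20,0,-10,0,0,0,64],[0,0,0,0,0,0,64],[0,0,0,0,0,0,64]]

```text
time_s: 14.6
ee_pos: [0.4366, 0.2609, 0.1636]
eef_rot: [-3.133, 1.095, 0.475]
force: [-0.8, 0.2, -0.2]
grip_width: 0.0642
```

```bash
python3 - <<'E'
from h import *
plan([.439,.263,.016])
shot('scene','s10.png');im=cv2.imread('pics/s10.png')
cv2.imwrite('pics/s10c.png',cv2.resize(im[100:300,170:430],None,fx=3,fy=3,interpolation=cv2.INTER_CUBIC))
shot('top','t10.png')
hsv=cv2.cvtColor(im,cv2.COLOR_BGR2HSV);m=cv2.inRange(hsv,(20,120,100),(35,255,255))
k,l,s,c=cv2.connectedComponentsWithStats(m);i=1+np.argmax(s[1:,4])
cn=cv2.findContours((l==i).astype(np.uint8),0,2)[0][0]
W=np.array([ray('s10.png',p,.019)[:2] for p in cn[:,0].astype(float)]);print(c[i],cv2.minAreaRect((W*1000).astype(np.float32)))
E
```

```text
p [0.4366 0.2609 0.1636] t 14.6 q [0.46 0.01 2.04 0.01 0.62 1.56] F [-0.8  0.2 -0.2] w 64.2
 tool axes [[0.407, 0.45, -0.795], [0.209, -0.893, -0.398], [-0.889, -0.004, -0.458]]
 shift tool mm [132.6  -0.2  64.9]
[375.71460674 178.35280899] ((475.02069091796875, 277.51666259765625), (110.815185546875, 54.443321228027344), 26.248641967773438)
```

View pics/s10c.png

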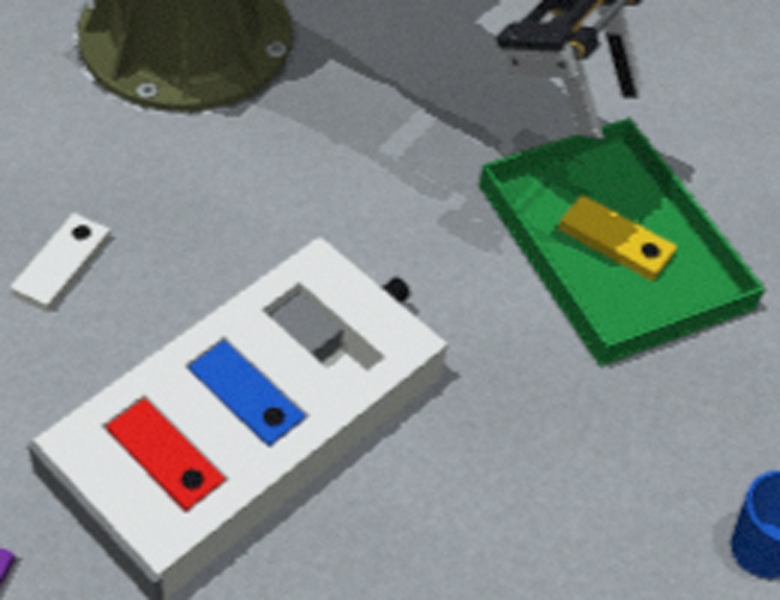

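The cover lies flat in the tray at about (475,277) mm, with a length of 110.8 mm at floor height, consistent with lying flat. Blue and red are unmoved and the gripper is well clear. Handing in.

```bash
python3 - <<'E'
from h import *
hand_in()
E
```

```text
the job is handed in; nothing more can be done
```

The yellow port is open and its cover lies in the green tray; I handed the job in at about 14.7 s of the 43 s allowed. I pressed the dot about 18 mm below the deck, and the cover stayed tipped when let go. I then gripped its raised end (43 to 44 mm opening), lifted it out, levelled it and released it a few mm above the tray floor.

**Last checks (scene picture):**
- **Yellow cover:** its centre is within about 5 mm of the tray's middle. It measures 110.8 mm long at floor height, which fits lying flat. Its width read 54 mm instead of 44, probably because the visible side face was counted in. I took a last top-camera picture but did not look at it.
- **Blue and red covers:** they look shut and unmoved. I judged this by eye in the picture and did not measure them again.
- **Gripper:** it is open and about 15 cm above the tray, touching nothing, with force readings under 1 N.

**One thing that went wrong:** while I was levelling the cover, joint 6 reached its 2.55 rad limit and the tool ended about 10 mm off. I turned the tool back before lowering. No fault was reported, but I can't tell whether it slightly passed the limit.

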